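# Check a centrifuge spindle for runout

## Task

Check the centrifuge spindle that lies under the dial indicator. First press the indicator head down its column until the sprung plunger rests on the spindle's disc and is well pushed in; then, leaving the indicator down, push the spindle's handle over from the robot's side to well over on the far side so that the spindle rolls in its V-blocks. Leave the spindle seated in the V-blocks, and leave the other spindle, on the stand without an indicator, alone.

Things in the scene. Friction and masses are not known exactly. Their poses are not given: they have to be found in the camera images.
- gauge: Fixed grey base plate 110 x 315 x 20 mm with two steel V-blocks (92 mm high) and a column 240 mm high, 22 mm thick at x = 0, y = 145 mm. Origin on the bench, under the spindle's mid-length. y runs along the spindle; -x is the near side (the robot's), +x the far side, to which the dial faces. The indicator head hangs over the spindle's disc at x = 0, y = 60 mm.
- cap (a point): Top centre of the flat grey cap (32 mm across) on the indicator head: press here. The head (56 mm dial) slides straight down with about 6 N of friction and stays where it is left. Cap height: 231 to 241 mm at first, 191 mm at the bottom stop; the plunger touches the disc at about 211 mm, so below 204 mm it is well pushed in. Press to just above the stop.
- plunger (a joint): How far the sprung plunger under the indicator head is pushed in, m: 0 hanging free, about 0.020 with the head at its bottom stop, at most 0.026. Soft spring, under 3 N. More than 0.006 is well pushed in.
- spindle: Loose steel spindle 220 mm long, 22 mm thick, 0.7 kg, lying in the V-blocks along the gauge's y axis. 48 mm disc at y = 60 mm under the plunger, slightly off centre; radial handle at y = -95 mm. Origin on its axis at mid-length, 80 mm above the bench; axes as the gauge's at the start. It turns easily about y and stays where it is left.
- spindle_knob (a point): Centre of the white ball (18 mm) at the end of the spindle's handle, an 8 mm rod; 60 mm from the spindle's axis. At first 122 mm above the bench, the handle leaning 45 degrees from upright to the near side (-x of the gauge). Pushed towards the gauge's +x with shut fingers it passes upright (140 mm) and comes down on the far side.
- spare_spindle: The same kind of spindle waiting in V-blocks on a stand without an indicator, to be left alone. Origin on its axis at mid-length, 80 mm above the bench.

How it is judged:
On the way, in this order (a step that is already met when the one before it is completed fails the run):
1. the plunger is well pushed in on the disc, the handle still leaning to the near side (value of joint plunger above 0.006 m and x of spindle_knob in the frame of gauge below -0.02 m), for 0.2 s.
2. the handle is over on the far side with the plunger still pushed in (value of joint plunger above 0.005 m and x of spindle_knob in the frame of gauge above 0.02 m), for 0.2 s.
At the end, for the whole second after the job is handed in: The plunger is pushed in by more than 5 mm on the disc, the ball of the handle is at least 20 mm beyond the spindle's axis on the far side, and the spindle lies at rest in its V-blocks (axis within 8 mm sideways and in height, 12 mm lengthwise, 7 degrees) (all of step 2 and z of spindle in the frame of gauge between 0.072 and 0.088 m and x of spindle in the frame of gauge between -0.008 and 0.008 m and y of spindle in the frame of gauge between -0.012 and 0.012 m and angle between the y axis of spindle and the y axis of gauge, either way round below 0.12 rad and angular speed of spindle below 0.2 rad/s); the robot touches nothing.
It fails at once if the spindle is lifted or knocked out of its V-blocks (z of spindle in the frame of gauge above 0.1 m).
It fails at once if the waiting spindle is turned or moved by more than 20 mm (distance of spare_spindle from where it was at the start of the episode above 0.02 m or angle between spare_spindle's own z axis and vertical above 0.3 rad).
It also fails if it takes over 45 s, if anything falls off the work surface, if the arm or the gripper's body presses on something with over 40 N, if the wrist force passes 120 N, or if a joint passes its speed limit or range.

## Robot

A 7-joint arm with a two-finger parallel gripper is mounted at the origin on the work surface. World frame = base frame: x ahead of the robot, y to its left, z up, the work surface at z = 0. Lengths are in m, angles in rad, forces in N, time in s.
With the tool pointing down it reaches from about 0.425 to 0.825 m from the base axis. Payload 3.6 kg.
Tool frame: the origin (TCP) lies where the fingers leave the gripper's body, on its centre line; the fingertips stand 73 mm ahead of it and the grasp point (between the pads) lies 54 mm ahead of it; x points along the fingers, y is the direction in which the jaws open and shut, and the axes are right-handed (so a half turn about x gives the same grasp; the last joint's range is limited). The gripper opens to 85 mm and grips with 20 to 120 N. Pads are 22 mm wide; open, the fingers measure 114 mm over their backs; the gripper's body (76 mm by 85 mm) begins 54 mm behind the grasp point. The pads swing forward as they close: fully open they stand 13 mm farther back than shut.
Start: joints at [-1.373, 0.615, -0.013, 1.423, 0.008, 1.103, -0.04], TCP at [0.144, 0.634, 0.304] pointing down, gripper open.
Joint ranges: [-3.12, 3.12], [-0.3, 2.06], [-1.34, 1.32], [0.26, 2.42], [-1.36, 4.5], [0.01, 1.98], [-2.84, 2.84]. Speed limits (rad/s): [2.79, 2.79, 3.14, 3.14, 3.14, 3.14, 3.14].

## Interface

Orientations are given as a unit quaternion [x, y, z, w].
In Python, from station import arm, snapshot, camera_info, ticket gives the robot as it stands. Calls block until the motion is done:
- arm.movep(position, orientation): joint-space move of the TCP to a pose.
- arm.line_to(position, velocity=0.15, ori=None): straight line of the TCP; ori=None keeps the orientation; velocity is the mean speed in m/s.
- arm.move_j(angles): joint-space move.
- arm.move_gripper(opening, effort=None): opening from 0.0 (shut) to 1.0 (fully open); effort is the grip in N (None keeps the last); returns when the fingers have stopped.
- arm.pause(seconds).
- arm.ik(position, orientation): joint angles nearest the present ones, or None.
- snapshot(name): name is "scene" or "top" or "wrist"; returns the picture (400x640x3 uint8, blue, green, red); there is no depth.
- camera_info(name): a dict with "fx", "fy", "cx", "cy" (pixels), "R" (3x3) and "t" (3): a world point X has camera coordinates R X + t; the wrist camera has in their place "T_tool_cam" (4x4, takes a point from camera to tool coordinates, whose origin is the TCP and whose axes are the tool frame's). Camera axes: x right, y down, z forward; pixel columns grow to the right and rows downward; lengths in m; the calibration is good to about 2 mm. The wrist camera is an equidistant fisheye: a pixel r from the principal point sees the ray r / f radians off the axis. A picture is of the moment at which its call begins: read the wrist's pose just before it. camera_info takes no time and is no camera call.
A pose or a line that the arm cannot do raises arm.MotionError and nothing moves.
- ticket.finish_job(): hands the job in, once; it reports no verdict.
Readings, each from a call of its own:
- arm.read_time(): time.
- arm.read_joint_positions(): joint angles.
- arm.read_dq(): joint speeds.
- arm.read_effort(): joint torques, N m.
- arm.read_tool_pos(): TCP position.
- arm.read_eef_rot(): TCP orientation.
- arm.read_ft_force(): force on the tool from outside, world axes, zero at the start.
- arm.read_wrist_torque(): the same for the moment, N m.
- arm.read_opening(): opening from 0.0 (shut) to 1.0 (fully open).
Only numpy, scipy, OpenCV 4.12 (cv2) and the standard library are available. Lean on these libraries where they do the work, as an engineer would, in place of code of your own. Each camera call takes 0.05 s, during which the arm holds its last target. There are 200 camera calls.

## Working session

There is one attempt and no reset: what is moved stays moved. The work goes in short steps, each a Python script; the robot and the scene stay as the last script left them, time stands still between calls to the robot, and variables do not carry over. Pictures are saved under pics/ and viewed, about 8 in all and at most 12, crops included, and the job is handed in when it is done.

```bash
ls; mkdir -p pics; python3 - <<'E'
from station import arm, snapshot, camera_info
import cv2
for n in ("scene","top"):
    cv2.imwrite(f"pics/{n}0.png",snapshot(n)); c=camera_info(n); print(n,{k:(v.tolist() if hasattr(v,'tolist') else v) for k,v in c.items()})
print(camera_info("wrist")); print(arm.read_time(),arm.read_tool_pos(),arm.read_eef_rot(),arm.read_opening())
E
```

```text
pics
scene {'fx': 409.9332640997757, 'fy': 409.9332640997757, 'cx': 312.03062651998573, 'cy': 205.28995638050267, 'R': [[-0.024091350014270776, 0.9996975555064864, -0.004940077817684187], [0.7224155974924795, 0.013993036836531662, -0.6913175098460006], [-0.691039297981, -0.020223561369015697, -0.7225342180211813]], 't': [0.030958882929506455, -0.2510303271899642, 1.2993326413251]}
top {'fx': 423.6629683578911, 'fy': 423.6629683578911, 'cx': 326.56180147512083, 'cy': 200.5069008786328, 'R': [[-0.0006321612286897988, -0.999983602818716, -0.005691613644793383], [-0.9838466067153139, 0.001640809801643534, -0.17900603955720956], [0.1790124432181836, 0.005486514093255191, -0.983831511660488]], 't': [0.003598678549100838, 0.5174612896457307, 1.108416352505071]}
{'fx': 309.70691628693146, 'fy': 309.70691628693146, 'cx': 319.67561802481913, 'cy': 197.25975771912653, 'T_tool_cam': array([[-7.91292823e-04, -3.13631172e-01,  9.49544555e-01,
        -7.07247926e-02],
       [ 9.99998878e-01,  9.59899776e-04,  1.15038986e-03,
         7.12692318e-04],
       [-1.27226573e-03,  9.49544399e-01,  3.13630061e-01,
        -8.03205380e-02],
       [ 0.00000000e+00,  0.00000000e+00,  0.00000000e+00,
         1.00000000e+00]])}
0.1 [0.14414875 0.6332818  0.302839  ] [ 0.07812913  0.70277161 -0.07976684  0.70259886] 1.0007671766961657
```

View pics/scene0.png

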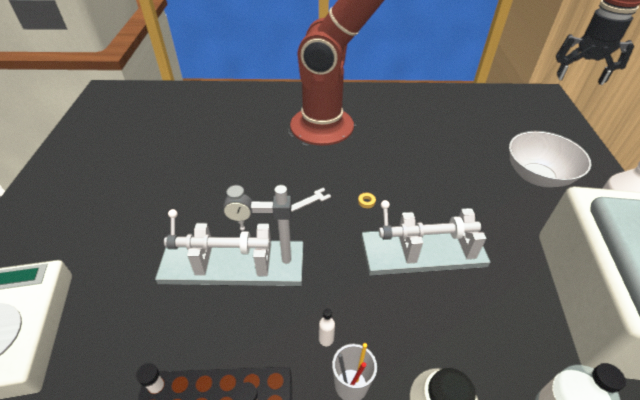

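View pics/top0.png

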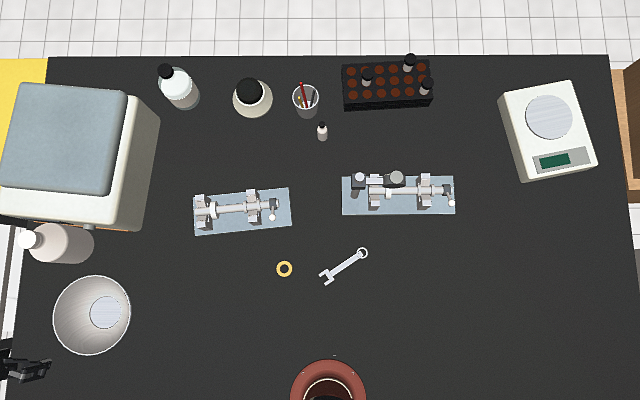

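The scene view shows the gauge at left (cap ≈(235,191), column top ≈(281,189), knob ≈(172,213)). The spare is at right, with its knob ≈(385,205). In the top view the cap is ≈(396,177), the column ≈(359,177) and the knob ≈(452,203). Next I'll enlarge both to refine these.

```bash
python3 - <<'E'
import cv2,numpy as np
a=cv2.imread("pics/scene0.png")[175:295,150:310]; b=cv2.imread("pics/top0.png")[160:220,335:465]
A=cv2.resize(a,None,fx=5,fy=5,interpolation=cv2.INTER_CUBIC)[:,:]; B=cv2.resize(b,None,fx=6,fy=6,interpolation=cv2.INTER_CUBIC)
cv2.imwrite("pics/c1.png",A[:600]);cv2.imwrite("pics/c2.png",B)
E
```

```text
(no output)
```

View pics/c1.png

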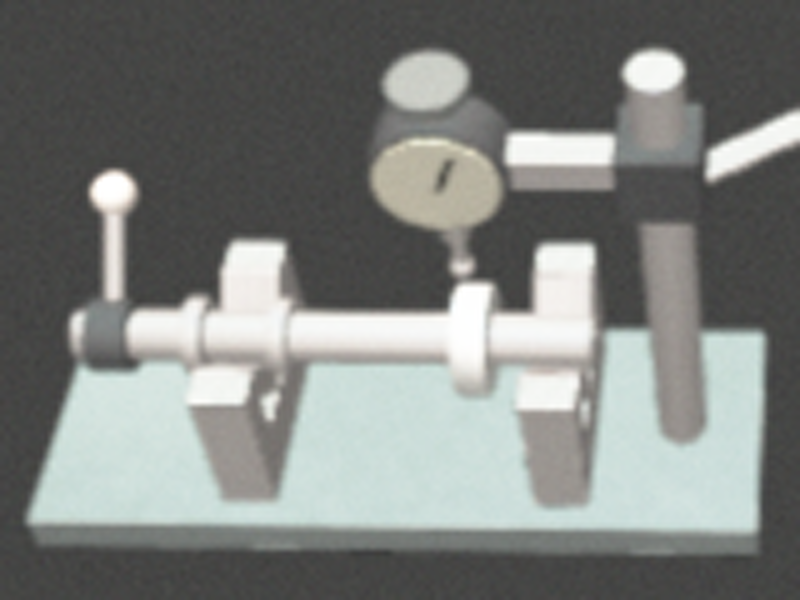

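View pics/c2.png

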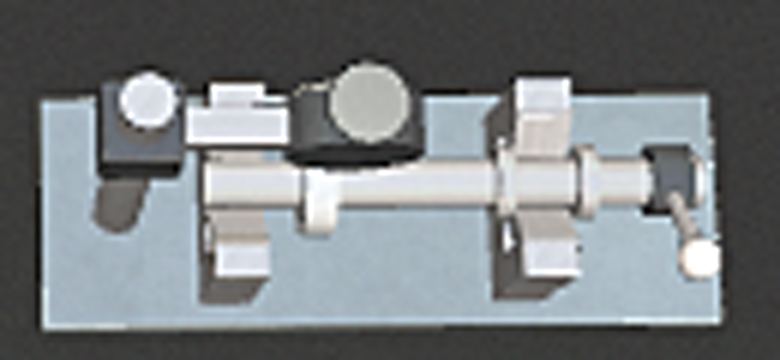

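```bash
cat > h.py <<'E'
import numpy as np, cv2
from station import arm, snapshot, camera_info
def tri(ps,pt):
    P=[]
    for n in ("scene","top"):
        c=camera_info(n); K=np.array([[c["fx"],0,c["cx"]],[0,c["fy"],c["cy"]],[0,0,1]])
        P.append(K@np.c_[c["R"],c["t"]])
    X=cv2.triangulatePoints(P[0],P[1],np.array(ps,float).T,np.array(pt,float).T)
    X=(X[:3]/X[3]).T
    e=np.linalg.norm([ (lambda q:q[:2]/q[2])(P[0]@np.r_[x,1])-p for x,p in zip(X,ps)],axis=1)
    return X,e
E
python3 - <<'E'
from h import *
from scipy.spatial.transform import Rotation as R
names=["cap","col","knob","boxcorner","spareknob"]
X,e=tri([(235.4,191.2),(280.8,189.2),(172.6,213.4),(606,192),(385,205)],[(396.8,177.2),(359.7,176.7),(451.7,203),(112,193),(272,217)])
for n,x,r in zip(names,X,e): print(n,x.round(4),"reproj",r.round(2))
d=X[1]-X[0]; print("col-cap dist xy",np.hypot(*d[:2]),"yaw",np.arctan2(-d[0],d[1]))
d=X[1]-X[2]; g=np.array([.042,.240]); yaw=np.arctan2(d[1],d[0])-np.arctan2(g[1],g[0]); print("yaw col-knob",yaw,np.hypot(*d[:2]),np.hypot(*g))
print(R.from_quat(arm.read_eef_rot()).as_matrix().round(3))
E
```

```text
cap [ 0.5377 -0.1595  0.2334] reproj 0.05
col [ 0.5375 -0.0741  0.24  ] reproj 0.17
knob [ 0.4965 -0.3149  0.1243] reproj 0.22
boxcorner [0.5138 0.5211 0.2172] reproj 9.89
spareknob [0.4614 0.1398 0.1228] reproj 0.36
col-cap dist xy 0.08536396099711004 yaw 0.0021952220049437153
yaw col-knob 0.0046054761135030375 0.24421182847812511 0.24364728605096342
[[-0.001  0.222  0.975]
 [-0.002  0.975 -0.222]
 [-1.    -0.002  0.   ]]
```

Checks agree: column height 240 mm, cap-to-column 85.4 mm, knob at 124 mm, yaw ≈ 0.003. Gauge origin ≈ (0.5375, -0.219). Next I'll press the indicator.

```bash
python3 - <<'E'
from h import *
q=[0,.70711,0,.70711]
p=np.array(arm.read_tool_pos()); arm.line_to([p[0],p[1],.43],velocity=.25)
arm.move_gripper(0.0)
x,y=.5377,-.1593
arm.movep([x,y,.42],q); arm.line_to([x,y,.235+.073+.015],velocity=.2)
print(arm.read_time(),arm.read_tool_pos(),arm.read_opening(),arm.read_ft_force())
for z in (.235,.227,.219,.211,.205,.201,.198,.1955):
    arm.line_to([x,y,z+.073],velocity=.04); f=np.array(arm.read_ft_force())
    print(z,np.array(arm.read_tool_pos()).round(4),f.round(1))
    if f[2]>25: break
cv2.imwrite("pics/s2.png",cv2.resize(snapshot("scene")[150:300,130:330],None,fx=4,fy=4,interpolation=cv2.INTER_CUBIC)); print(arm.read_time())
E
```

```text
5.2583 [ 0.53830326 -0.15956421  0.32388412] -0.0021885214016451604 [ 0.82784399 -0.80920149  1.44474958]
0.235 [ 0.5377 -0.1593  0.308 ] [ 0.1 -0.1  0.8]
0.227 [ 0.5377 -0.1593  0.2997] [0.2 1.7 0.2]
0.219 [ 0.5375 -0.1591  0.2915] [0.6 0.3 0.4]
0.211 [ 0.5376 -0.1592  0.2836] [ 0.1 -0.5  0.2]
0.205 [ 0.5377 -0.1593  0.2778] [ 0.5  1.1 -0.5]
0.201 [ 0.5377 -0.1593  0.2739] [0.2 0.1 1.5]
0.198 [ 0.5377 -0.1593  0.2711] [-1.2  0.7  2.5]
0.1955 [ 0.5377 -0.1593  0.2686] [-0.9  1.4  2.8]
7.9333
```

View pics/s2.png

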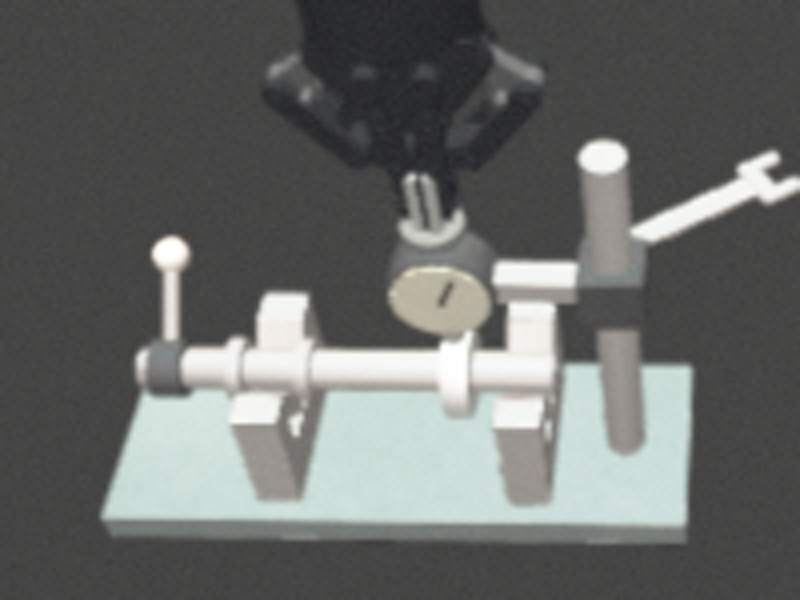

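The head is down on the disc, with the plunger hidden behind the dial. The knob is unchanged at scene ≈(172.5,213). Next I'll push the handle over.

```bash
python3 - <<'E'
from h import *
arm.pause(.2)
arm.line_to([.5377,-.1593,.33],velocity=.15)
y=-.3149; z=.108+.073
arm.line_to([.445,y,.33],velocity=.25); arm.line_to([.445,y,z],velocity=.2)
print(arm.read_time(),arm.read_tool_pos())
cv2.imwrite("pics/s3a.png",snapshot("scene"))
for x in (.48,.50,.52,.54,.556):
    arm.line_to([x,y,z],velocity=.06); print(x,np.array(arm.read_tool_pos()).round(4),np.array(arm.read_ft_force()).round(1))
arm.pause(.2)
arm.line_to([.50,y,z],velocity=.1); arm.line_to([.45,y,.33],velocity=.2); arm.line_to([.45,-.36,.38],velocity=.2)
s,t=snapshot("scene"),snapshot("top"); cv2.imwrite("pics/s3.png",s); cv2.imwrite("pics/t3.png",t)
A=cv2.resize(s[170:300,140:310],(680,520),interpolation=cv2.INTER_CUBIC)
cv2.imwrite("pics/c3.png",A)
B=cv2.resize(t[160:220,335:465],None,fx=6,fy=6,interpolation=cv2.INTER_CUBIC); cv2.imwrite("pics/c4.png",B); print(arm.read_time())
E
```

```text
10.4583 [ 0.44579615 -0.31508131  0.18187543]
0.48 [ 0.4797 -0.3149  0.1809] [-3.1  0.5  1.9]
0.5 [ 0.501  -0.3145  0.1808] [-0.9 -0.8  0. ]
0.52 [ 0.5206 -0.3147  0.1808] [-0.1  0.4 -0.2]
0.54 [ 0.5406 -0.3148  0.1809] [-0.2  0.   0.1]
0.556 [ 0.5567 -0.3147  0.181 ] [0.4 0.6 0.1]
15.5333
```

View pics/c3.png

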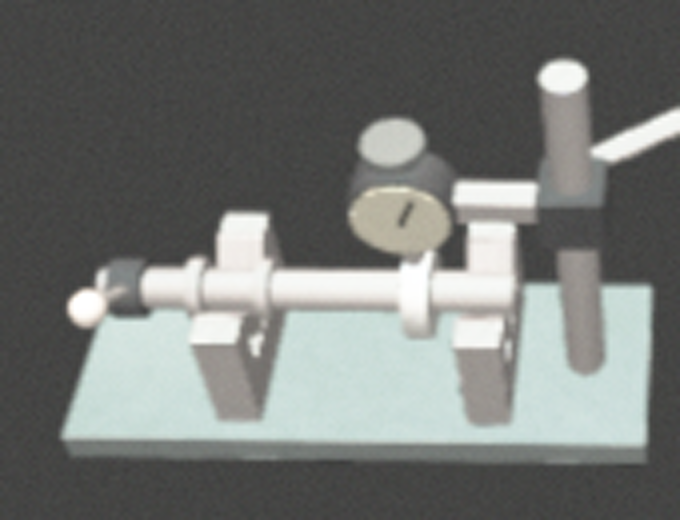

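View pics/c4.png

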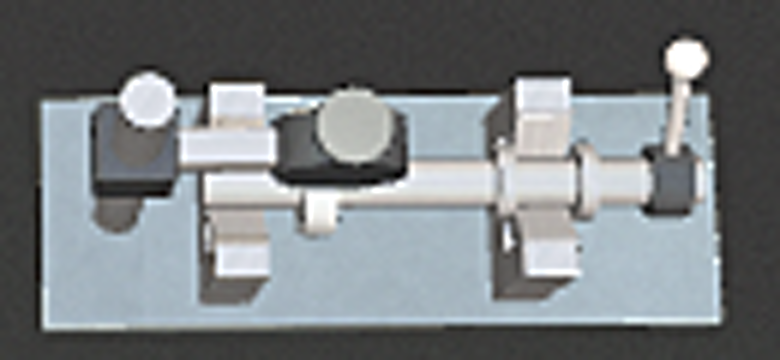

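The knob now sits on the far side (scene ≈(161.8,246.8), top ≈(449.5,169.7)). The cap is lower (scene ≈(238,205.5), top ≈(394,181)), and the spindle is still in its V-blocks. I'll check the numbers and that it's at rest.

```bash
python3 - <<'E'
from h import *
X,e=tri([(161.75,246.75),(238,205.5)],[(449.5,169.7),(394,181)]); print(X.round(4),e.round(2))
arm.pause(.5); s=snapshot("scene").astype(int); o=cv2.imread("pics/s3.png").astype(int)
d=cv2.blur(np.abs(s-o).astype(np.float32),(3,3)).max(2)
print("gauge diff",d[170:300,140:310].max(), "spare change vs start",cv2.blur(np.abs(s-cv2.imread("pics/scene0.png")).astype(np.float32),(3,3))[190:275,355:495].max(), arm.read_ft_force(),arm.read_time())
E
```

```text
[[ 0.5841 -0.3145  0.1217]
 [ 0.5377 -0.1594  0.1949]] [0.17 0.23]
gauge diff 5.0 spare change vs start 4.6666665 [1.68742952 0.38168301 0.04494594] 16.0833
```

```bash
python3 -c "
from station import ticket; print(ticket.finish_job())"
```

```text
the job is handed in; nothing more can be done
None
```

The indicator is pressed down and the spindle's handle is pushed over to the far side. I handed the job in at about 16 s of the 45 s allowed; it reports no verdict.

- **Indicator:** I pressed the cap down with shut fingers. It measures 195 mm high against a 191 mm stop, so the plunger should be about 16 mm in. That is worked out from the cap height, because the dial hides the plunger in the pictures.
- **Handle:** I pushed the ball over with the shut fingers. It now lies about 47 mm beyond the spindle's axis on the far side, 122 mm high. That puts it about 62 mm from the axis, against the 60 mm given.
- **Spindle:** It looks seated in its V-blocks in both views. Two pictures about half a second apart showed nothing but image noise, so it is at rest. I did not measure its axis against the tolerances.
- **Spare spindle:** It looks the same as at the start, and the arm was clear of everything.

The force readings never went above about 3 N. That is less than the 6 N of head friction you gave, but the cap did end up where I pressed it. No check failed.

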